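# Close the link tub and start it at the guarded switch

### The job

The bench cleaning tub has just been loaded with chain links. Gently shut its lid fully, and only then start it at the single switch box: lift the guard flap well up, throw the toggle beneath it fully over to its other side, and gently lower the guard fully down again. Leave the twin switch box and everything else on the bench as they are.

Things in the scene. Friction and masses are not known exactly. Their poses are not given: they have to be found in the camera images.
- tub: Bench cleaning tub for chain links: open steel box 140 mm deep (x) x 170 mm wide (y), rim 108 mm above the bench, dark motor block (120 mm wide, reaching x = +120 mm, top 70 mm up) behind it; heaped with tan links. Fixed to the bench. Origin: centre of its underside on the bench; z up; its front (-x) faces roughly the robot; the lid hinge is along its y.
- lid (a joint): Angle of the tub's aluminium lid: 0 = fully shut, grows as it opens upward and back, stop at 1.7 rad. Starts standing open between 1.1 and 1.6. The hinge is stiff: the lid stays at any angle it is left at; moving it takes about 1 to 3 N at the handle.
- lid_hinge (a point): Middle of the lid's hinge line, in the tub frame at (70, 0, 109) mm. Axis along the tub's y. The lid plate (145 x 176 x 6 mm) runs from here towards the front when shut.
- lid_handle (a point): Centre of the lid's T handle: a round black bar, 12 mm diameter, 36 mm long, parallel to the hinge, carried 36 mm beyond the lid's free edge by a flat stem 10 mm wide (y) and 8 mm thick. With the lid shut it lies 178 mm in front of the hinge and 4 mm above it; it swings about the hinge with the lid. Nothing is beside or below the bar, so fingers can straddle its ends or its diameter.
- switchbox: The single switch box, which starts the tub: grey box 100 mm deep (x), 100 mm wide (y), top panel 70 mm above the bench, with ONE grey hood-shaped guard flap on top. Fixed to the bench. Origin: centre of its underside on the bench; z up; its front (-x) faces roughly the robot.
- guard (a joint): Angle of the guard flap of the single box: 0 = down, grows as it lifts up and back, stop at 2.0 rad. Starts at 0 to 0.05. Stiff hinge: stays where it is left; moving it takes about 0.3 to 1.5 N at the handle.
- guard_hinge (a point): Middle of the guard's hinge line at the box's rear, in the box frame at (45, 0, 71) mm; axis along the box's y. The guard is a hollow hood 85 mm long, 86 mm wide, 44 mm high, walls 4 mm.
- guard_handle (a point): Centre of the guard's T handle: round black bar 12 mm diameter, 36 mm long, parallel to the hinge, 40 mm in front of the hood's front wall on a stem 10 mm wide and 8 mm thick. With the guard down it lies 125 mm in front of the hinge and 20 mm above it; it swings about the hinge with the guard. Nothing is beside or below the bar.
- toggle (a joint): Angle of the steel toggle under the guard: 0 = off, leaning 0.5 rad towards the box's +y side; 1.0 = on, leaning 0.5 rad towards its -y side (both hard stops). Starts at 0 to 0.1. Stays where it is left; about 1 N at its tip (2 to 3 N lower down) moves it.
- toggle_tip (a point): Centre of the ball (13 mm diameter) at the end of the toggle; the toggle is a 10 mm rod, 34 mm from pivot to ball centre. Its pivot is in the box frame at (-3, 0, 70) mm, at panel height; it swings in the box's y-z plane.
- twinbox: A second switch box for other equipment, to be left alone: same make but 150 mm wide with TWO narrower flaps (68 mm wide) side by side, each with a T handle reaching 80 mm in front of its origin. Same depth and heights. Fixed. Origin: centre of its underside.
- twin_left (a joint): Angle of the twin box's +y flap, 0 = down. Leave it.
- twin_right (a joint): Angle of the twin box's -y flap, 0 = down. Leave it.
- tape: Bystander: cardboard tape core, ring 90 mm across, 48 mm tall; origin at its underside or middle.
- link_a: Bystander: loose tan chain link, about 46 x 44 x 12 mm; origin at its underside or middle.
- link_b: Bystander: loose grey chain link, about 46 x 44 x 12 mm; origin at its underside or middle.
- driver: Bystander: screwdriver lying on the bench; origin at its underside or middle.
- pinjar: Bystander: white jar, 56 mm across, 70 mm tall; origin at its underside or middle.
- carton: Bystander: small closed carton, 90 x 120 x 60 mm; origin at its underside or middle.
- spanner: Bystander: spanner lying on the bench; origin at its underside or middle.
Mind the look-alikes: they are no part of the job. What is shaped like the switchbox but orange is not meant.

How it is judged:
By the outcome, as a careful person would: the job done as asked, in the order asked, and still so for the second after the job is handed in, with the robot touching nothing.
It also fails if it takes over 72 s, if anything falls off the work surface, if the arm or the gripper's body presses on something with over 40 N, if the wrist force passes 120 N, or if a joint passes its speed limit or range.

### The arm

A 7-joint arm with a two-finger parallel gripper is mounted at the origin on the work surface. World frame = base frame: x ahead of the robot, y to its left, z up, the work surface at z = 0. Lengths are in mm, angles in rad, forces in N, time in s.
With the tool pointing down it reaches from about 350 to 900 mm from the base axis. Payload 19.9 kg.
Tool frame: the origin (TCP) lies midway between the tips of the shut fingers; the grasp point (between the pads) lies 19 mm behind it; y points along the fingers, x is the direction in which the jaws open and shut, and the axes are right-handed (so a half turn about y gives the same grasp; the last joint's range is limited). The gripper opens to 85 mm and grips with 20 to 120 N. Pads are 22 mm wide; open, the fingers measure 114 mm over their backs; the gripper's body (76 mm by 85 mm) begins 54 mm behind the grasp point. The pads swing forward as they close: fully open they stand 13 mm farther back than shut.
Start: joints at [1.24, 0.417, -0.01, 1.614, 0.005, 1.111, -0.053], TCP at [178.596, -598.92, 231.26] pointing down, gripper open.
Joint ranges: [-2.81, 2.81], [-0.39, 2.02], [-1.27, 1.25], [0.06, 2.57], [-1.19, 4.33], [0.19, 2], [-2.82, 2.82]. Speed limits (rad/s): [1.89, 1.89, 2.39, 2.39, 3.01, 3.01, 3.01].

### API

Orientations are given as [roll, pitch, yaw] about the fixed x, y, z axes, in that order (R = Rz(yaw) Ry(pitch) Rx(roll)).
In Python, from station import r gives the robot as it stands. The module is installed in compiled form; this text tells all that it offers.
- The arm moves only by the shell command python3 -m inch 'ROWS' [OPENING] [FORCE]. ROWS is text: rows parted by semicolons, each of 4 numbers parted by spaces: the shift along the tool's x, y, z in mm, then the turn about the tool's y in degrees. A call has 1 to 5 rows; each row is the pose to reach, as a shift and turn from the pose commanded when the call began, along the tool's axes at that moment; what a row does not reach only later rows make up. A row lasts 1/8 s, in which the tool goes at most 62.5 mm and 10.7 degrees, less where a joint would pass 70% of its speed; a pose out of reach is approached as far as the arm can. A call with a gripper value outside its range is refused whole. OPENING is the opening in per cent of the stroke, from 0 (shut) to 100 (fully open), set as the call begins (- or left out, the last holds). The fingers move at their own pace and stop on an object; FORCE is the grip in N (left out, the last holds). Time passes only in rows, so rows that repeat a pose let the fingers close. It gives the time, the measured TCP pose, the force and the opening at its end, in the units of the state.
- r.observe(): the state, without advancing time (a new reading comes with each control period).
- r.snapshot(name): name is "scene" or "top" or "wrist"; returns (picture, depth): 480x640x3 uint8, red, green, blue; 480x640 float32, mm along the optical axis (not along the pixel's ray), 0 where there is no reading.
- r.camera_info(name): a dict with "mtx" (3x3 intrinsics, pixels), "view" (4x4, takes a point from world to camera coordinates). Camera axes: x right, y up, looking along -z (the intrinsics and any distortion apply to the point x, -y, -z); pixel columns grow to the right and rows downward; lengths in mm; the calibration is good to about 2 mm. A picture is of the moment at which its call begins: read the wrist's pose just before it. camera_info takes no time and is no camera call; for the wrist camera it gives the pose at the moment of the call.
- r.sign_off(): hands the job in, once; it reports no verdict.
The state is a dict: "time": time; "joints": joint angles; "qvel": joint speeds; "tau": joint torques, N m; "tool_pos": TCP position; "eef_rot": TCP orientation; "force": force on the tool from outside, world axes, zero at the start; "wrist_torque": the same for the moment, N m; "finger_gap": finger opening in mm.
Only numpy, scipy, OpenCV 4.12 (cv2) and the standard library are available. Lean on these libraries where they do the work, as an engineer would, in place of code of your own. Each camera call takes 0.05 s, during which the arm holds its last target.

## Working session

There is one attempt and no reset: what is moved stays moved. The work goes in short steps, Python scripts to look and compute and a shell command to move; the robot and the scene stay as the last step left them, time stands still between calls to the robot, and variables do not carry over. Pictures are saved under pics/ and viewed, and the job is handed in when it is done.

```bash
mkdir -p pics; ls; python3 - <<'E'
from station import r
import cv2,numpy as np
s=r.observe(); print({k:np.round(v,3).tolist() for k,v in s.items()})
for n in ["scene","top","wrist"]:
    p,d=r.snapshot(n); cv2.imwrite(f"pics/{n}0.png",p[:,:,::-1]); np.savez(f"{n}0.npz",p=p,d=d,**r.camera_info(n)); print(n,np.round(r.camera_info(n)["mtx"],1).tolist(),np.round(r.camera_info(n)["view"],3).tolist(), [k for k in r.camera_info(n)])
E
```

```text
pics
{'time': 0.0, 'joints': [1.24, 0.418, -0.01, 1.614, 0.005, 1.111, -0.053], 'qvel': [0.0, 0.0, 0.001, 0.0, -0.002, 0.001, 0.0], 'tau': [0.001, -86.443, 0.68, -43.49, 0.019, 0.007, -0.0], 'tool_pos': [178.495, -598.592, 230.645], 'eef_rot': [-1.571, 0.001, -1.281], 'force': [0.005, -1.192, -0.521], 'wrist_torque': [-0.021, 0.028, -0.013], 'finger_gap': 85.842}
scene [[581.8, 0.0, 319.2], [0.0, 581.8, 239.0], [0.0, 0.0, 1.0]] [[-0.442, 0.897, 0.009, 250.879], [-0.754, -0.377, 0.537, 329.712], [0.486, 0.23, 0.843, -1616.095], [0.0, 0.0, 0.0, 1.0]] ['mtx', 'view']
top [[544.8, 0.0, 324.5], [0.0, 544.8, 241.0], [0.0, 0.0, 1.0]] [[0.018, -1.0, -0.014, -8.824], [0.987, 0.016, 0.162, -523.046], [-0.162, -0.017, 0.987, -1185.758], [0.0, 0.0, 0.0, 1.0]] ['mtx', 'view']
wrist [[392.3, 0.0, 320.2], [0.0, 392.3, 234.8], [0.0, 0.0, 1.0]] [[0.287, -0.958, -0.002, -623.029], [0.923, 0.277, -0.266, 35.515], [0.255, 0.075, 0.964, -378.697], [0.0, 0.0, 0.0, 1.0]] ['mtx', 'view']
```

View pics/scene0.png

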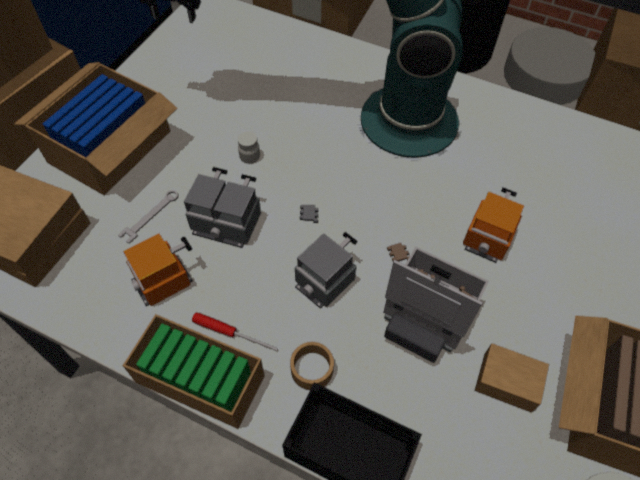

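View pics/top0.png

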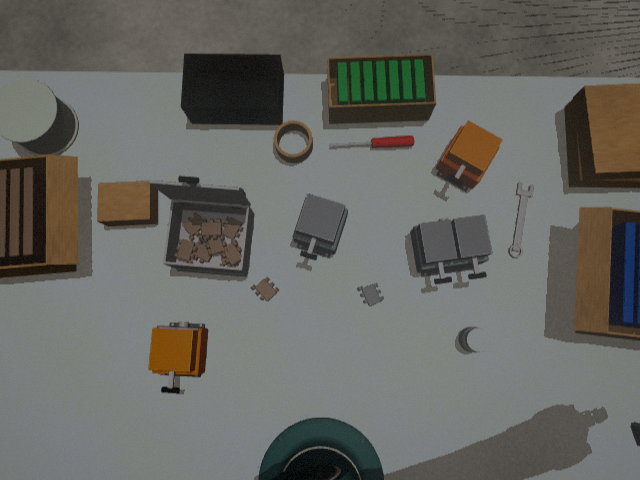

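View pics/wrist0.png

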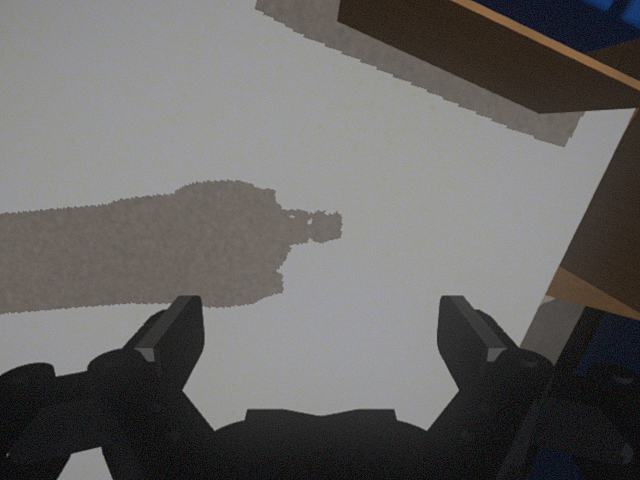

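```bash
cat > h.py <<'E'
import numpy as np,cv2
def cloud(n):
    z=np.load(n); d=z["d"]; M=z["mtx"]; V=z["view"]
    v,u=np.mgrid[:480,:640]
    pc=np.stack([(u-M[0,2])/M[0,0]*d,-(v-M[1,2])/M[1,1]*d,-d,np.ones_like(d)],-1)
    w=pc@np.linalg.inv(V).T
    w=w[...,:3]; w[d<=0]=np.nan
    return z["p"],w
def proj(n,P):
    z=np.load(n); P=np.atleast_2d(P); c=np.c_[P,np.ones(len(P))]@z["view"].T
    return np.c_[z["mtx"][0,2]+z["mtx"][0,0]*c[:,0]/-c[:,2], z["mtx"][1,2]-z["mtx"][1,1]*c[:,1]/-c[:,2]]
E
python3 - <<'E'
from h import *
p,w=cloud("top0.npz")
for nm,uv in dict(tape=(293,122),single=(320,215),singlehandle=(309,250),twinL=(436,240),tubrimL=(170,240),tubrimR=(248,255),bench=(350,330),lidhandle=(188,181)).items():
    print(nm,uv,np.round(w[uv[1],uv[0]],1))
im=cv2.resize(p[150:310,140:500,::-1],None,fx=2.2,fy=2.2,interpolation=cv2.INTER_CUBIC); cv2.imwrite("pics/c1.png",im)
p,w=cloud("scene0.npz")
im=cv2.resize(p[210:370,250:500,::-1],None,fx=3,fy=3,interpolation=cv2.INTER_CUBIC); cv2.imwrite("pics/c2.png",im)
E
```

```text
tape (293, 122) [802.   78.5  47.9]
single (320, 215) [566.2   9.4 120. ]
singlehandle (309, 250) [493.7  32.   99. ]
twinL (436, 240) [ 517.1 -236.9  114.8]
tubrimL (170, 240) [511.4 334.2  94.1]
tubrimR (248, 255) [487.9 171.1  46. ]
bench (350, 330) [326.1 -61.   -3.5]
lidhandle (188, 181) [589.6 247.9 291.5]
```

View pics/c1.png

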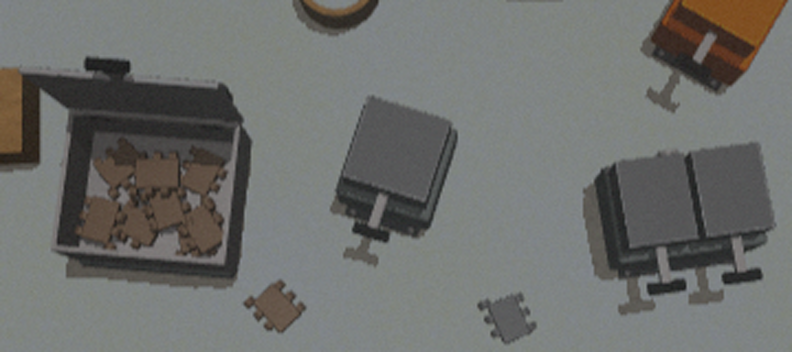

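View pics/c2.png

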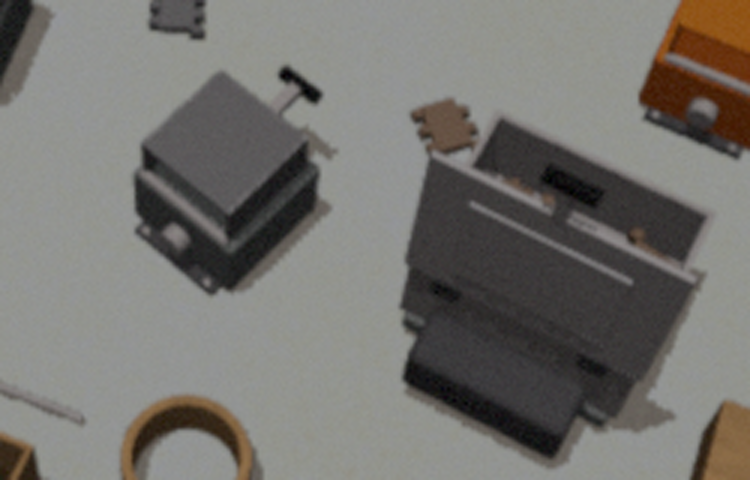

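```bash
python3 - <<'E'
from h import *
for n in ["top0.npz","scene0.npz"]:
    p,w=cloud(n); x,y,z=w[...,0],w[...,1],w[...,2]
    g=p.astype(int); col=g[...,0]-g[...,2]
    m=(x>300)&(x<450)&(abs(y)<100)&(col<40)&(z<20); print(n,"bench z",np.nanmedian(z[m]),np.nanstd(z[m]))
    m=(abs(y-5)<90)&(x>470)&(x<660)&(z>105)&(z<128)&(col<30)
    print("hood",m.sum(),np.median(z[m]),np.std(z[m]))
    m8=cv2.morphologyEx(m.astype(np.uint8),cv2.MORPH_OPEN,np.ones((5,5)))>0
    R=cv2.minAreaRect(w[m8][:,:2].astype(np.float32)); print(R, w[m8].mean(0))
    m=(abs(y-5)<60)&(x>440)&(x<540)&(z>75)&(z<110)&(g.sum(2)<150)
    # handle: dark pts
    print("handle",m.sum(),np.median(w[m],0))
    m=(y>140)&(y<360)&(x>420)&(x<620)&(z>95)&(z<120)&(col<30)
    R=cv2.minAreaRect(w[m][:,:2].astype(np.float32)); print("rim",m.sum(),R)
    m=(y>140)&(y<360)&(x>480)&(x<720)&(z>130)
    q=w[m]; c=q.mean(0); print("lid",m.sum(),c,np.linalg.svd(q-c,full_matrices=False)[2][2],q.max(0),q.min(0))
    m&=z>z[m].max()-25; print("lid top",np.median(w[m],0))
E
```

```text
top0.npz bench z 0.6133029998344455 2.806832348752027
hood 1603 115.97163539344206 2.5498491405952675
((563.5769653320312, 9.792163848876953), (86.38309478759766, 85.83512878417969), 73.20256805419922) [562.47148809   9.50475309 115.89335791]
handle 159 [512.65974778  28.9176907   96.59305409]
rim 1058 ((525.7735595703125, 252.1782989501953), (174.27810668945312, 144.49658203125), 86.26217651367188)
lid 1521 [592.61883109 246.47658147 212.78801845] [-9.97833057e-01  6.57962491e-02  2.09610296e-04] [602.08913288 336.48353536 297.31243439] [584.64111099 160.2178916  130.12432942]
lid top [592.69374684 247.26400712 292.1167637 ]
scene0.npz bench z 1.0158427336450586 2.9357689726054876
hood 1461 116.45217194482666 2.651986485326783
((562.8589477539062, 9.993335723876953), (87.63526153564453, 88.6100845336914), 72.50430297851562) [564.84287791  11.44620944 116.38705035]
handle 57 [488.13488035  39.23422481  98.75667046]
rim 859 ((526.3890380859375, 252.1888427734375), (174.8544464111328, 151.39117431640625), 86.19158935546875)
lid 3434 [598.05765015 249.98016079 204.77313924] [ 0.99724823 -0.06535959  0.03498705] [606.76636502 335.93117924 297.6983481 ] [585.24414119 160.2173203  130.01924203]
lid top [596.79456169 248.25819064 291.28228126]
```

```bash
cat >> h.py <<'E'
def go(s,tgt,yawdeg):
    """shift along tool axes from measured pose to world tgt/yaw, turn deg"""
    y=s["eef_rot"][2]; d=np.array(tgt)-np.array(s["tool_pos"])
    X=np.array([np.cos(y),np.sin(y),0]);Z=np.array([-np.sin(y),np.cos(y),0]);Y=np.array([0,0,-1.])
    t=(np.degrees(y)-yawdeg+180)%360-180
    return np.round([d@X,d@Y,d@Z,t],1)
TUB=np.array([526,252.2]);TY=np.radians(-3.8)
BOX=np.array([560.8,10.6]);BY=np.radians(-17.2)
def R2(a): return np.array([[np.cos(a),-np.sin(a)],[np.sin(a),np.cos(a)]])
def lidh(th):
    l=[70-178*np.cos(th)+4*np.sin(th),0]; return np.r_[TUB+R2(TY)@l,109+178*np.sin(th)+4*np.cos(th)]
def gh(th):
    l=[45-125*np.cos(th)+20*np.sin(th),0]; return np.r_[BOX+R2(BY)@l,71+125*np.sin(th)+20*np.cos(th)]
def boxp(x,y,z): return np.r_[BOX+R2(BY)@[x,y],z]
def tubp(x,y,z): return np.r_[TUB+R2(TY)@[x,y],z]
E
python3 - <<'E'
from h import *
from station import r
s=r.observe(); print(lidh(1.55),gh(0.02))
print(go(s,[600,247,360],86.2))
z=np.load("wrist0.npz"); V=z["view"]; C=-V[:3,:3].T@V[:3,3]; y=s["eef_rot"][2]
d=C-s["tool_pos"]; print("cam rel tool x,y,z", d@[np.cos(y),np.sin(y),0],-d[2],d@[-np.sin(y),np.cos(y),0])
# overlay check
for n in ["top","scene"]:
    p=np.load(n+"0.npz")["p"][:,:,::-1].copy()
    def L(P,c):
        q=proj(n+"0.npz",np.array(P)); cv2.polylines(p,[np.round(q*8).astype(int)],True,c,1,cv2.LINE_AA,3)
    L([tubp(a,b,108) for a,b in [(-70,-85),(70,-85),(70,85),(-70,85)]],(0,255,0))
    L([boxp(a,b,115) for a,b in [(-40,-43),(45,-43),(45,43),(-40,43)]],(0,255,0))
    L([boxp(a,b,70) for a,b in [(-50,-50),(50,-50),(50,50),(-50,50)]],(255,255,0))
    L([boxp(-80,-18,91),boxp(-80,18,91)],(0,0,255))
    for th,c in [(1.5,(0,0,255)),(1.57,(255,0,255)),(1.64,(255,0,0))]:
        h=lidh(th);o=tubp(0,18,0)-tubp(0,0,0); L([h-o,h+o],c)
    a,b,c,d=(150,310,140,400) if n=="top" else (210,370,270,500)
    cv2.imwrite(f"pics/ov_{n}.png",cv2.resize(p[a:b,c:d],None,fx=3,fy=3))
E
```

```text
[596.14310408 247.54110017 287.04468934] [484.78369806  34.13097621  93.49583347]
[-690.  -129.2  645.6 -159.6]
cam rel tool x,y,z -1.151100993768451 -142.66708441071157 67.35128860905498
```

View pics/ov_top.png

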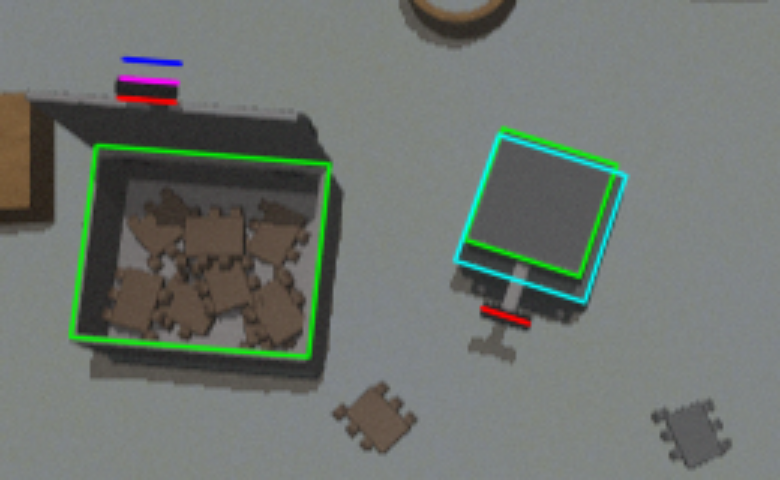

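View pics/ov_scene.png

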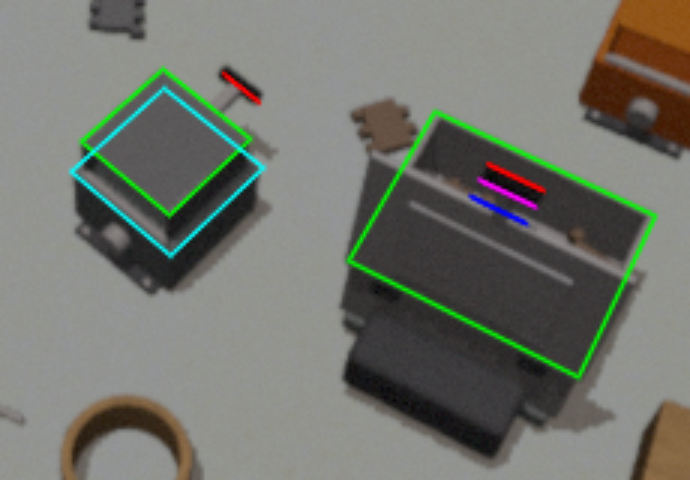

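```bash
python3 -m inch '0 -60 0 0; 0 -120 0 -8; -43 -130 40 -18; -86 -130 80 -28; -129 -130 120 -38'
python3 - <<'E'
from h import *
from station import r
s=r.observe(); print(go(s,[594,248,360],86.2))
E
```

```text
time: 0.78
tool_pos: [257.3, -439.2, 361.2]
eef_rot: [-1.571, 0.0, -0.612]
force: [0.5, -0.2, 0.0]
finger_gap: 85.5
[-119.2    1.2  755.9 -121.3]
```

```bash
python3 -m inch '-9 0 59 -10; -18 0 118 -20; -27 0 177 -30; -36 0 236 -40; -45 0 290 -50'
python3 - <<'E'
from h import *
from station import r
s=r.observe(); print(go(s,[594,248,360],86.2))
E
```

```text
time: 1.4
tool_pos: [388.5, -176.5, 361.3]
eef_rot: [-1.571, 0.0, 0.261]
force: [1.2, -0.8, -0.3]
finger_gap: 85.5
[308.1   1.3 357.1 -71.2]
```

```bash
python3 -m inch '38 0 45 -10; 77 0 90 -20; 116 0 134 -30; 154 0 178 -40; 192 0 222 -50'
python3 - <<'E'
from h import *
from station import r
s=r.observe(); print(go(s,[594,248,360],86.2))
E
```

```text
time: 2.02
tool_pos: [518.4, 86.3, 361.4]
eef_rot: [-1.571, 0.0, 1.133]
force: [0.9, -1.0, -0.1]
finger_gap: 85.3
[ 1.785e+02  1.400e+00  1.000e-01 -2.130e+01]
```

```bash
python3 -m inch '50 0 0 -7; 100 0 0 -14; 150 0 0 -21.3; 178.5 0 0 -21.3; 178.5 0 0 -21.3'
python3 - <<'E'
from h import *
from station import r
s=r.observe(); ci=r.camera_info("wrist"); p,d=r.snapshot("wrist"); np.savez("w1.npz",p=p,d=d,**ci); cv2.imwrite("pics/w1.png",p[:,:,::-1])
print(go(s,[594,248,360],86.2)); 
P,w=cloud("w1.npz"); x,y,z=np.moveaxis(w,-1,0)
m=(z>265)&(abs(x-594)<30)&(abs(y-248)<40)&(z<310)
print(m.sum(),np.median(w[m],0),w[m].max(0),w[m].min(0)); print(proj("w1.npz",lidh(1.535)))
E
```

```text
time: 2.65
tool_pos: [594.1, 248.0, 360.3]
eef_rot: [-1.569, -0.001, 1.502]
force: [0.8, -0.1, 0.3]
finger_gap: 85.6
[-0.1  0.3  0.1 -0.1]
1392 [591.99343518 251.61965604 291.77737085] [600.39559165 269.5859255  294.63380718] [587.09955143 233.22272992 265.10702751]
[[316.89566727 247.5735557 ]]
```

View pics/w1.png

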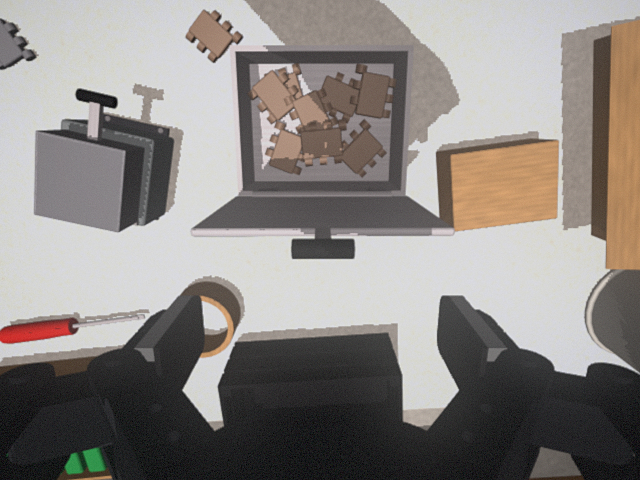

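```bash
python3 -m inch '2 40 0 0; 2 75 0 0; 2 90 0 0; 2 96 0 0; 2 96 0 0' 60 20
```

```text
time: 3.32
tool_pos: [594.8, 247.8, 266.1]
eef_rot: [-1.572, -0.0, 1.499]
force: [0.2, 0.4, 0.1]
finger_gap: 51.4
```

```bash
python3 -m inch '0 0 0 0; 0 0 0 0; 0 0 0 0; 0 0 0 0' 38 20
python3 - <<'E'
from h import *
from station import r
s=r.observe(); ci=r.camera_info("wrist"); p,d=r.snapshot("wrist"); np.savez("w2.npz",p=p,d=d,**ci); cv2.imwrite("pics/w2.png",p[:,:,::-1])
E
```

```text
time: 3.82
tool_pos: [594.8, 249.6, 266.9]
eef_rot: [-1.573, -0.003, 1.5]
force: [0.9, 6.0, 2.1]
finger_gap: 35.4
```

View pics/w2.png

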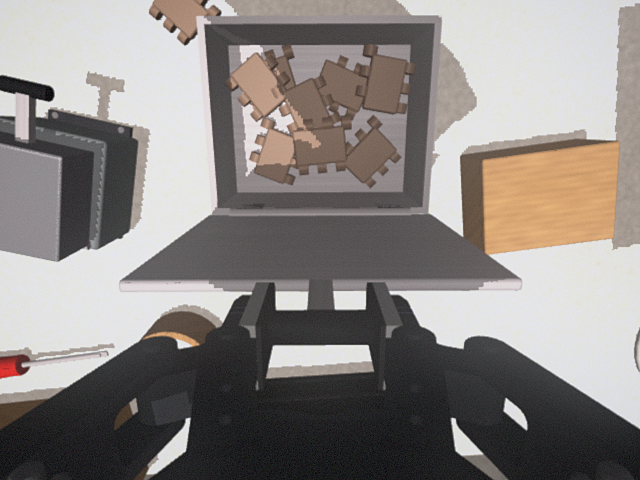

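```bash
python3 - <<'E'
import numpy as np
t0=1.535
f=lambda t:np.array([0,178*(np.sin(t0)-np.sin(t))+4*(np.cos(t0)-np.cos(t)),178*(np.cos(t)-np.cos(t0))-4*(np.sin(t)-np.sin(t0))])
th=list(np.arange(1.535,0.3,-0.08))+[0.25,.2,.15,.1,.07,.04,.02,0,-.01]
prev=0
for i in range(0,len(th)-1,5):
    b=f(th[i]); print(round(th[i],3),';'.join("%d %.0f %.0f 0"%tuple(f(t)-b) for t in th[i+1:i+6]), "->",[round(float(t),3) for t in th[i+1:i+6]])
E
```

```text
1.535 0 1 14 0;0 3 28 0;0 6 42 0;0 10 56 0;0 15 69 0 -> [1.455, 1.375, 1.295, 1.215, 1.135]
1.135 0 6 13 0;0 13 25 0;0 22 37 0;0 31 48 0;0 41 58 0 -> [1.055, 0.975, 0.895, 0.815, 0.735]
0.735 0 11 9 0;0 22 18 0;0 34 25 0;0 47 32 0;0 60 37 0 -> [0.655, 0.575, 0.495, 0.415, 0.335]
0.335 0 14 5 0;0 23 7 0;0 32 9 0;0 41 10 0;0 46 10 0 -> [0.25, 0.2, 0.15, 0.1, 0.07]
0.07 0 5 0 0;0 9 1 0;0 12 1 0;0 14 1 0 -> [0.04, 0.02, 0.0, -0.01]
```

```bash
python3 -m inch '1 1 14 0;2 3 28 0;2 6 42 0;2 10 56 0;2 15 69 0'
```

```text
time: 4.5
tool_pos: [526.3, 254.4, 251.7]
eef_rot: [-1.573, 0.001, 1.498]
force: [-0.0, -4.4, 5.7]
finger_gap: 35.5
```

```bash
python3 -m inch '0 6 13 0;0 13 25 0;0 22 37 0;0 31 48 0;0 41 58 0'
```

```text
time: 5.12
tool_pos: [467.9, 258.3, 209.9]
eef_rot: [-1.572, 0.002, 1.499]
force: [-1.6, -8.1, 5.2]
finger_gap: 35.4
```

```bash
python3 -m inch '-1 11 9 0;-1 22 18 0;-2 34 25 0;-2 47 32 0;-2 60 37 0'
```

```text
time: 5.75
tool_pos: [430.4, 260.6, 149.0]
eef_rot: [-1.571, -0.001, 1.5]
force: [-2.1, 5.0, 3.3]
finger_gap: 35.6
```

```bash
python3 -m inch '0 11 4 0;0 19 7 0;0 27 9 0;0 34 10 0;0 40 10 0'
python3 - <<'E'
from h import *
from station import r
p,d=r.snapshot("scene"); cv2.imwrite("pics/s2.png",cv2.resize(p[200:380,260:540,::-1],None,fx=2.8,fy=2.8))
E
```

```text
time: 6.38
tool_pos: [420.3, 261.2, 108.9]
eef_rot: [-1.57, -0.001, 1.5]
force: [-6.5, 5.9, 2.8]
finger_gap: 35.7
```

View pics/s2.png

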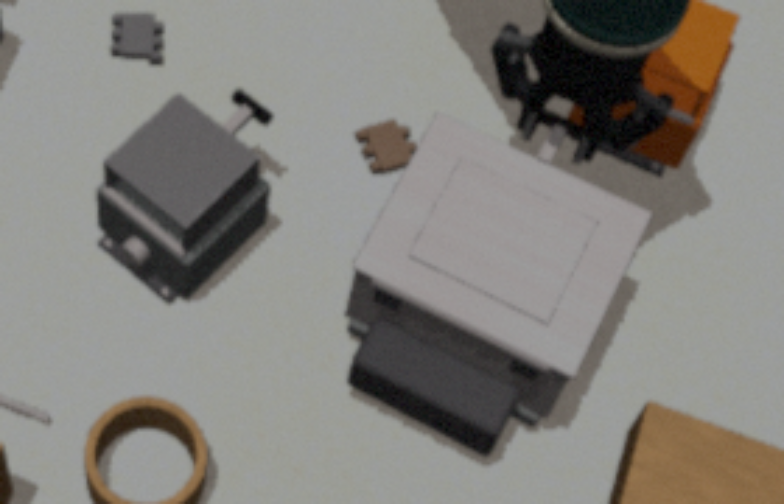

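```bash
python3 -m inch '-1 3 0 0;-1 6 0 0;-1 8 0 0;-1 10 0 0;-1 11 0 0'
```

```text
time: 7.05
tool_pos: [419.7, 261.2, 98.1]
eef_rot: [-1.57, -0.002, 1.501]
force: [-8.2, 11.7, 3.3]
finger_gap: 35.2
```

```bash
python3 -m inch '0 1 0 0;0 2 0 0;0 3 0 0;0 4 0 0;0 4 0 0'
```

```text
time: 7.68
tool_pos: [419.6, 261.2, 94.1]
eef_rot: [-1.57, -0.002, 1.501]
force: [-8.0, 11.2, 0.3]
finger_gap: 35.2
```

```bash
python3 -m inch '1 1 1 0;2 1 2 0;2 2 2 0;2 3 2 0;2 3 2 0'
```

```text
time: 8.3
tool_pos: [419.4, 261.4, 91.2]
eef_rot: [-1.571, -0.0, 1.499]
force: [4.6, -0.4, -1.1]
finger_gap: 35.3
```

```bash
python3 -m inch '0 1 0 0;0 2 0 0;0 2 0 0;0 2 0 0'
```

```text
time: 8.8
tool_pos: [419.3, 261.4, 89.2]
eef_rot: [-1.571, -0.0, 1.499]
force: [5.9, -1.4, -1.4]
finger_gap: 35.4
```

```bash
cat >> h.py <<'E'
def lidfit(n):
    P,w=cloud(n); x,y,z=np.moveaxis(w,-1,0)
    l=np.einsum('...i,ij->...j',w[...,:2]-TUB,R2(TY))
    m=(l[...,0]>-70)&(l[...,0]<60)&(abs(l[...,1])<75)&(z>90)&(z<170)
    A=np.c_[l[m][:,0]-70,l[m][:,1],np.ones(m.sum())]; zz=z[m]
    for _ in range(4):
        c=np.linalg.lstsq(A,zz,rcond=None)[0]; e=zz-A@c; k=abs(e)<6; A,zz=A[k],zz[k]
    return m.sum(),c
E
python3 - <<'E'
from h import *
from station import r
for n in ["scene","top"]:
    ci=r.camera_info(n); p,d=r.snapshot(n); np.savez(n+"3.npz",p=p,d=d,**ci)
    print(n,lidfit(n+"3.npz"))
cv2.imwrite("pics/s3.png",cv2.resize(np.load("scene3.npz")["p"][200:380,360:540,::-1],None,fx=3.3,fy=3.3))
E
```

```text
scene (np.int64(4000), array([-6.03394022e-03, -1.41084226e-03,  1.17077013e+02]))
top (np.int64(3261), array([-1.68963291e-02,  1.07419345e-02,  1.16424184e+02]))
```

View pics/s3.png

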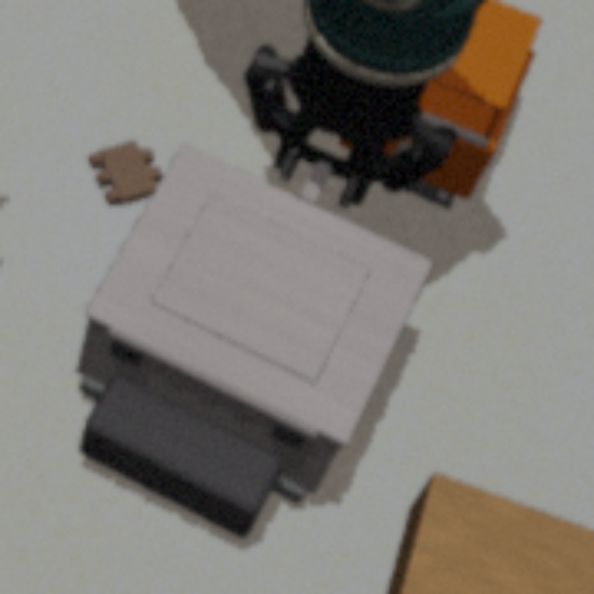

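```bash
python3 -m inch '0 1 -1 0;0 2 -1 0;0 3 -1 0;0 3 -1 0'
```

```text
time: 9.4
tool_pos: [419.7, 261.5, 87.1]
eef_rot: [-1.571, 0.001, 1.5]
force: [-8.5, -8.5, 29.9]
finger_gap: 35.5
```

```bash
python3 -m inch '0 1 0 0;0 2 0 0;0 3 0 0;0 3 0 0'
```

```text
time: 9.9
tool_pos: [420.3, 261.4, 84.3]
eef_rot: [-1.572, 0.001, 1.499]
force: [-4.4, -8.6, 30.9]
finger_gap: 35.4
```

```bash
python3 -m inch '0 0 0 0;0 0 0 0;0 0 0 0;0 0 0 0' 75
python3 - <<'E'
from h import *
from station import r
for n in ["scene","top"]:
    ci=r.camera_info(n); p,d=r.snapshot(n); np.savez(n+"4.npz",p=p,d=d,**ci)
    print(n,lidfit(n+"4.npz"))
E
```

```text
time: 10.4
tool_pos: [419.9, 261.5, 83.2]
eef_rot: [-1.57, -0.0, 1.499]
force: [0.9, -0.0, -0.3]
finger_gap: 64.0
scene (np.int64(3989), array([-1.06357537e-03, -1.72835041e-03,  1.17108965e+02]))
top (np.int64(3211), array([-1.31150852e-02,  1.26009369e-02,  1.16388013e+02]))
```

```bash
python3 - <<'E'
from h import *
for n in ["scene4.npz","top4.npz"]:
    P,w=cloud(n); m=(w[...,0]>300)&(w[...,0]<800)&(w[...,1]>-150)&(w[...,1]<400)&(abs(w[...,2])<7)
    A=np.c_[w[m][:,0]-526,w[m][:,1]-252,np.ones(m.sum())]; print(n,np.linalg.lstsq(A,w[m][:,2],rcond=None)[0])
E
```

```text
scene4.npz [-6.49228289e-04 -7.91516444e-04  7.29630338e-01]
top4.npz [-1.08649442e-03  4.01466305e-04  4.53928719e-01]
```

```bash
python3 -m inch '0 20 0 0;0 -20 0 0;0 -40 0 0;0 -80 0 0;0 -125 0 0' >/dev/null 2>&1 & sleep 0; wait; python3 - <<'E'
from h import *
from station import r
s=r.observe(); print(s["tool_pos"],s["force"]); print(go(s,[484.8,34,205],72.8))
E
```

```text
[419.84491311 261.07975517 208.75743822] [-0.1237248  -0.76931498  0.7122484 ]
[-221.8    3.8  -81.1   13.1]
```

```bash
python3 -m inch '-50 0 -18 3;-100 0 -36 6;-150 0 -54 9;-200 0 -73 13;-222 0 -81 13'
python3 - <<'E'
from h import *
from station import r
s=r.observe(); print(go(s,[484.8,34,205],72.8)); ci=r.camera_info("wrist"); p,d=r.snapshot("wrist"); np.savez("w5.npz",p=p,d=d,**ci); cv2.imwrite("pics/w5.png",p[:,:,::-1])
P,w=cloud("w5.npz"); x,y,z=np.moveaxis(w,-1,0)
m=(z>75)&(z<115)&(abs(x-485)<40)&(abs(y-34)<40)&(P.astype(int).sum(2)<140)
q=np.c_[(w[m][:,:2]-BOX)@R2(BY),w[m][:,2]]
print(m.sum(),np.median(q,0),np.percentile(q,98,0),np.percentile(q,2,0)); print(proj("w5.npz",gh(0.02)))
for n in ["scene","top"]:
    ci=r.camera_info(n); p,d=r.snapshot(n); np.savez(n+"5.npz",p=p,d=d,**ci)
    print(n,lidfit(n+"5.npz"))
cv2.imwrite("pics/s5.png",cv2.resize(np.load("scene5.npz")["p"][180:380,260:540,::-1],None,fx=2.8,fy=2.8))
E
```

```text
time: 11.75
tool_pos: [485.4, 30.8, 207.7]
eef_rot: [-1.571, 0.001, 1.267]
force: [0.2, 0.8, 0.6]
finger_gap: 64.2
[ 2.8  2.7  1.6 -0.2]
  return _methods._mean(a, axis=axis, dtype=dtype,
  ret = um.true_divide(
Traceback (most recent call last):
IndexError: index -1 is out of bounds for axis 0 with size 0
```

View pics/w5.png

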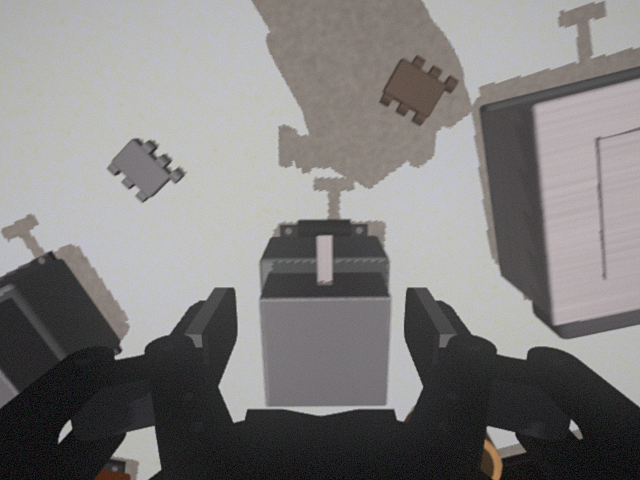

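```bash
python3 - <<'E'
from h import *
from station import r
s=r.observe();print(s["tool_pos"])
P,w=cloud("w5.npz"); print(proj("w5.npz",[gh(0.02)]), [np.round(w[v,u],1) for u,v in [(325,227),(310,226),(340,227),(325,240),(325,275),(325,360)]])
c=P[200:310,240:410,::-1].copy(); cv2.imwrite("pics/w5c.png",cv2.resize(cv2.convertScaleAbs(c,alpha=2),None,fx=4.5,fy=4.5))
for n in ["scene","top"]:
    ci=r.camera_info(n); p,d=r.snapshot(n); np.savez(n+"5.npz",p=p,d=d,**ci)
    print(n,lidfit(n+"5.npz"))
cv2.imwrite("pics/s5.png",cv2.resize(np.load("scene5.npz")["p"][180:380,260:540,::-1],None,fx=2.8,fy=2.8))
E
```

```text
[485.92699129  29.10546463 207.56718568]
[[322.66307189 228.4406561 ]] [array([482.9,  36.3,  99.3]), array([479.2,  27.1,  99.5]), array([485.9,  45.8,  99.1]), array([492. ,  33.5,  97.1]), array([515.9,  26.1,  97.4]), array([567.7,  10. , 116.2])]
scene (np.int64(4009), array([-1.37020164e-03, -8.77947210e-04,  1.17107363e+02]))
top (np.int64(4204), array([1.87164227e-03, 9.94894596e-04, 1.17109202e+02]))
```

View pics/w5c.png

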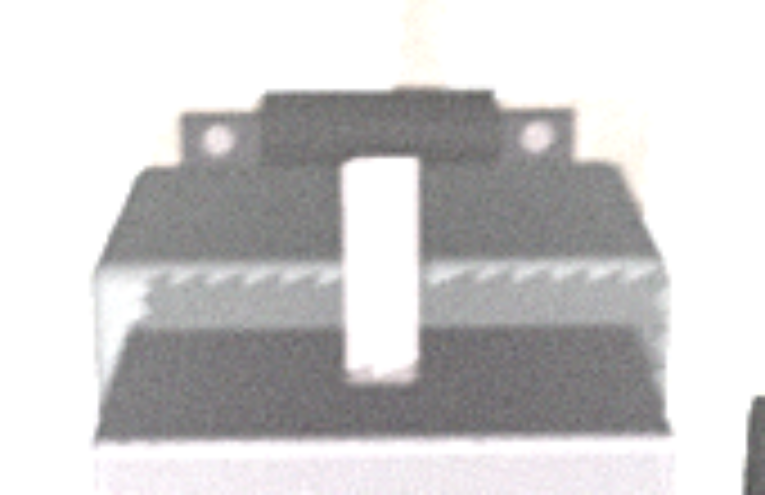

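View pics/s5.png

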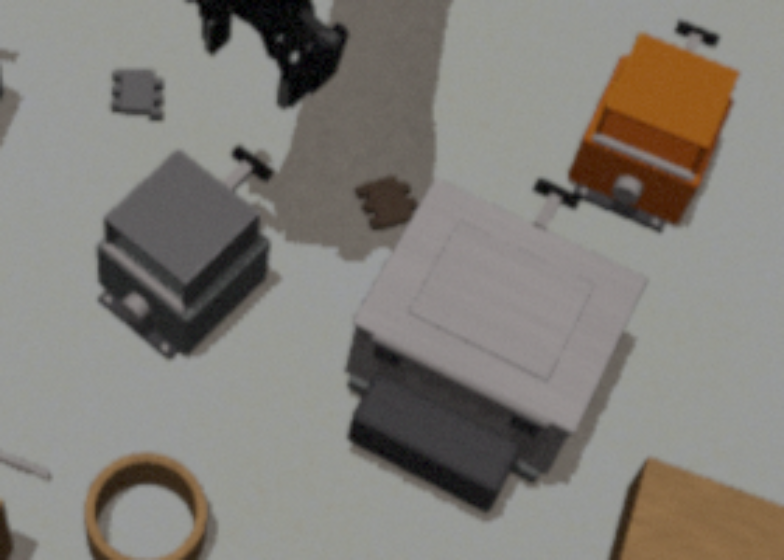

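```bash
python3 - <<'E'
from h import *
from station import r
s=r.observe();print(go(s,[484,35.5,72],72.8))
E
```

```text
[  2.  135.8   1.8  -0. ]
```

```bash
python3 -m inch '2 50 2 0;2 95 2 0;2 120 2 0;2 134 2 0;2 135 2 0' 62; python3 - <<'E'
from h import *
from station import r
s=r.observe();print(s["tool_pos"],go(s,[484,35.5,72],72.8))
E
```

```text
time: 12.52
tool_pos: [483.4, 37.4, 73.0]
eef_rot: [-1.57, -0.0, 1.273]
force: [0.6, 0.2, 0.7]
finger_gap: 52.6
[483.39323241  37.36976308  73.01476066] [-1.6  1.  -1.1  0.2]
```

```bash
python3 -m inch '-1 1 -1 0;-1 1 -1 0;-1 1 -1 0;-1 1 -1 0' 38 20
python3 - <<'E'
from h import *
from station import r
p,d=r.snapshot("wrist"); cv2.imwrite("pics/w6.png",p[:,:,::-1])
s=r.observe();print(s["tool_pos"])
E
```

```text
time: 13.02
tool_pos: [484.1, 34.8, 72.8]
eef_rot: [-1.571, 0.001, 1.272]
force: [-5.3, -3.2, 0.1]
finger_gap: 35.1
[484.17704291  34.83579747  72.84067918]
```

View pics/w6.png

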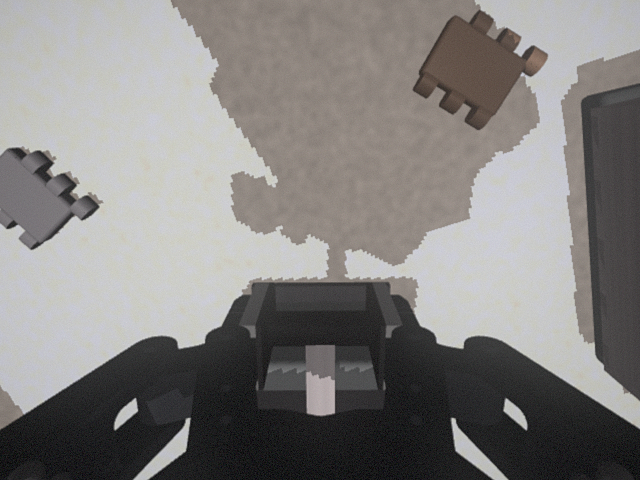

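```bash
python3 - <<'E'
import numpy as np
f=lambda t:np.array([0,-(71+125*np.sin(t)+20*np.cos(t)),-(45-125*np.cos(t)+20*np.sin(t))])
th=[0.02,.05]+list(np.arange(.13,1.8,0.09))
for i in range(0,len(th)-1,5):
    b=f(th[i]); print(round(th[i],3),';'.join("%d %.0f %.0f 0"%tuple(f(t)-b) for t in th[i+1:i+6]), "->",[round(float(t),3) for t in th[i+1:i+6]])
E
```

```text
0.02 0 -4 -1 0;0 -14 -3 0;0 -24 -7 0;0 -35 -12 0;0 -45 -17 0 -> [0.05, 0.13, 0.22, 0.31, 0.4]
0.4 0 -9 -6 0;0 -18 -14 0;0 -26 -22 0;0 -34 -31 0;0 -40 -40 0 -> [0.49, 0.58, 0.67, 0.76, 0.85]
0.85 0 -6 -10 0;0 -10 -20 0;0 -14 -31 0;0 -17 -42 0;0 -19 -53 0 -> [0.94, 1.03, 1.12, 1.21, 1.3]
1.3 0 -1 -11 0;0 -1 -23 0;0 1 -34 0;0 3 -45 0;0 6 -56 0 -> [1.39, 1.48, 1.57, 1.66, 1.75]
```

```bash
python3 -m inch '0 -4 -1 0;0 -14 -3 0;0 -24 -7 0;0 -35 -12 0;0 -45 -17 0'
```

```text
time: 13.7
tool_pos: [501.1, 29.8, 118.5]
eef_rot: [-1.572, 0.0, 1.272]
force: [2.6, -6.3, -5.5]
finger_gap: 35.4
```

```bash
python3 -m inch '0 -9 -6 0;0 -18 -14 0;0 -26 -22 0;0 -34 -31 0;0 -40 -40 0'
```

```text
time: 14.32
tool_pos: [539.2, 18.3, 158.2]
eef_rot: [-1.571, 0.0, 1.272]
force: [-3.7, -3.2, -0.6]
finger_gap: 35.3
```

```bash
python3 -m inch '0 -6 -10 0;0 -10 -20 0;0 -14 -31 0;0 -17 -42 0;0 -19 -53 0'
```

```text
time: 14.95
tool_pos: [590.2, 2.9, 176.8]
eef_rot: [-1.571, -0.0, 1.272]
force: [-2.8, -2.2, -0.8]
finger_gap: 35.3
```

```bash
python3 -m inch '0 -1 -11 0;0 -1 -23 0;0 1 -34 0;0 3 -45 0;0 6 -56 0'
python3 - <<'E'
from h import *
from station import r
s=r.observe();print(s["tool_pos"])
p,d=r.snapshot("scene"); cv2.imwrite("pics/s7.png",cv2.resize(p[180:340,260:480,::-1],None,fx=3.4,fy=3.4))
E
```

```text
time: 15.58
tool_pos: [644.1, -13.4, 170.4]
eef_rot: [-1.572, -0.001, 1.272]
force: [-1.7, -1.5, 3.8]
finger_gap: 35.4
[644.1227924  -13.35398932 170.42258123]
```

View pics/s7.png

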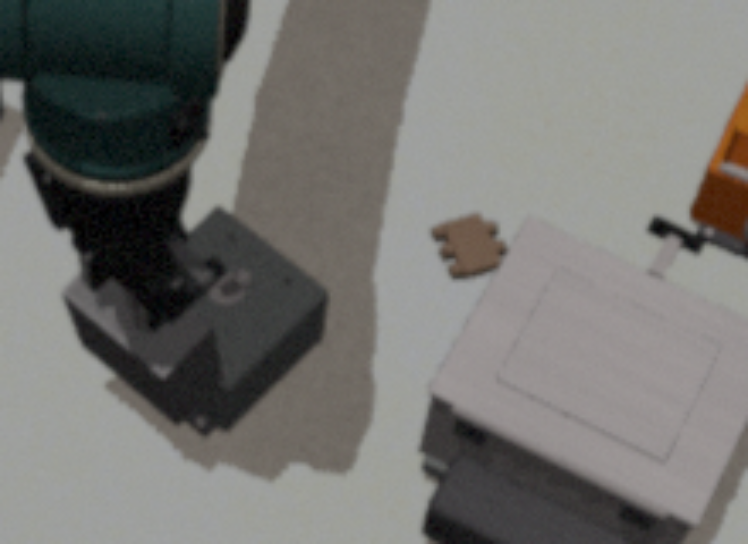

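```bash
python3 -m inch '0 0 0 0;0 0 0 0;0 0 0 0' 65
```

```text
time: 16.0
tool_pos: [642.8, -13.2, 170.3]
eef_rot: [-1.571, -0.0, 1.273]
force: [-0.7, 0.5, -0.1]
finger_gap: 55.7
```

```bash
python3 -m inch '0 -20 0 0;0 -50 0 0;0 -80 20 0;0 -80 70 0;0 -80 100 0'
python3 - <<'E'
from h import *
from station import r
s=r.observe();print(s["tool_pos"],(np.array(s["tool_pos"][:2])-BOX)@R2(BY)); ci=r.camera_info("wrist"); p,d=r.snapshot("wrist"); np.savez("w8.npz",p=p,d=d,**ci)
P,w=cloud("w8.npz"); q=proj("w8.npz",[boxp(-3,16,100),boxp(-3,0,70),boxp(-50,50,70),boxp(-50,-50,70)]);print(q); 
im=P[:,:,::-1].copy()
for a in q: cv2.circle(im,tuple(int(v) for v in a),3,(0,0,255),1)
cv2.imwrite("pics/w8.png",im)
E
```

```text
time: 16.62
tool_pos: [546.0, 17.0, 251.9]
eef_rot: [-1.572, 0.0, 1.273]
force: [0.8, 0.1, 0.5]
finger_gap: 55.1
[545.9770963   17.02130775 251.88400134] [-16.05883156   1.7508844 ]
[[336.73367562 234.34243951]
 [316.52278906 224.89041982]
 [377.55696512 169.54910762]
 [255.64680894 169.04183198]]
```

View pics/w8.png

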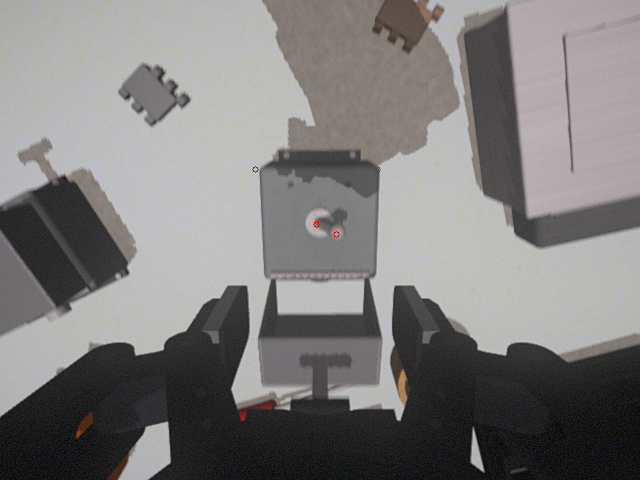

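```bash
python3 - <<'E'
from h import *
from station import r
s=r.observe();print(go(s,boxp(-5,14,84),72.8))
E
```

```text
[ 11.7 167.9 -13.7   0.3]
```

```bash
python3 -m inch '12 40 -13 0;12 90 -13 0;12 130 -13 0;12 155 -13 0;12 166 -13 0'
python3 - <<'E'
from h import *
from station import r
ci=r.camera_info("wrist"); p,d=r.snapshot("wrist"); np.savez("w9.npz",p=p,d=d,**ci); cv2.imwrite("pics/w9.png",p[:,:,::-1])
s=r.observe();print(s["tool_pos"],s["force"],(np.array(s["tool_pos"][:2])-BOX)@R2(BY))
E
```

```text
time: 17.3
tool_pos: [563.4, 23.8, 84.2]
eef_rot: [-1.57, 0.0, 1.272]
force: [0.6, 0.4, 0.4]
finger_gap: 55.6
[563.21244043  23.70532691  83.55336715] [-1.51928023  0.15888074 -1.9805663 ] [-1.57079852 13.23261328]
```

View pics/w9.png

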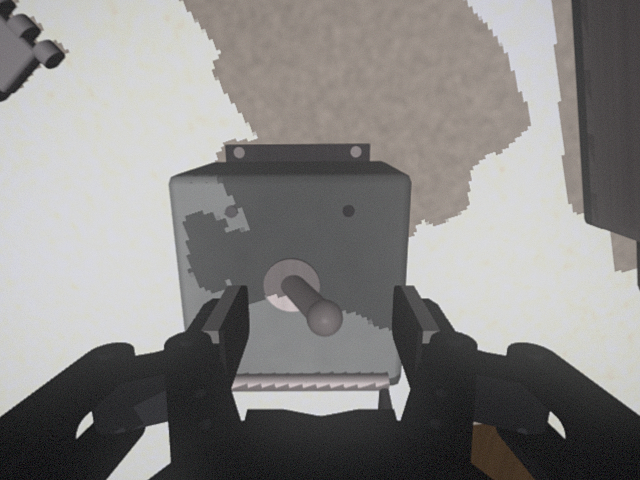

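```bash
python3 -m inch '-9 0 0 0;-18 0 0 0;-25 0 0 0;-32 0 0 0;-39 0 0 0'
```

```text
time: 17.98
tool_pos: [551.9, -14.0, 84.5]
eef_rot: [-1.571, -0.0, 1.272]
force: [1.4, 1.5, 1.8]
finger_gap: 55.5
```

```bash
python3 -m inch '-4 0 0 0;-7 0 0 0;-10 0 0 0;-12 0 0 0;-12 0 0 0'
```

```text
time: 18.6
tool_pos: [549.4, -21.6, 85.0]
eef_rot: [-1.572, -0.005, 1.275]
force: [3.6, 17.7, 5.7]
finger_gap: 55.6
```

```bash
python3 -m inch '5 0 0 0;12 0 0 0;18 0 0 0;18 0 0 0'
python3 - <<'E'
from h import *
from station import r
ci=r.camera_info("wrist"); p,d=r.snapshot("wrist"); np.savez("w10.npz",p=p,d=d,**ci)
s=r.observe();print(s["tool_pos"],s["force"],(np.array(s["tool_pos"][:2])-BOX)@R2(BY))
q=proj("w10.npz",[boxp(-3,-34*np.sin(.5),70+34*np.cos(.5)),boxp(-3,0,70),boxp(-3,-34*np.sin(.4),70+34*np.cos(.4))]);print(q)
im=p[:,:,::-1].copy()
for a in q: cv2.circle(im,tuple(int(v) for v in a),3,(0,0,255),1)
cv2.imwrite("pics/w10.png",im)
E
```

```text
time: 19.1
tool_pos: [553.6, -7.4, 84.2]
eef_rot: [-1.57, 0.0, 1.273]
force: [-0.4, -0.2, -0.9]
finger_gap: 55.5
[553.57044484  -7.7852944   84.15190828] [ 0.77442147 -0.22983903 -0.30981242] [ -1.46955805 -19.70091158]
[[325.08644616 319.94460682]
 [362.0611543  287.14835656]
 [333.79494954 321.95774637]]
```

View pics/w10.png

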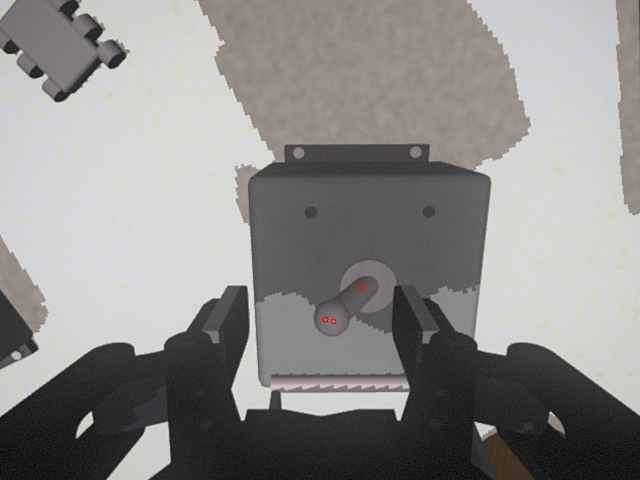

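```bash
python3 -m inch '0 -50 0 0;0 -105 0 0;0 -165 0 0;0 -168 0 0'
python3 - <<'E'
from h import *
from station import r
s=r.observe();print(s["tool_pos"],go(s,[643.4,-13,250],72.8))
E
```

```text
time: 19.65
tool_pos: [555.2, -7.9, 256.3]
eef_rot: [-1.577, -0.001, 1.272]
force: [-0.2, -0.7, -1.1]
finger_gap: 55.6
[555.16731209  -7.90350538 256.26925792] [ 21.1   6.3 -85.8   0.1]
```

```bash
python3 -m inch '10 3 -43 0;21 3 -86 0;21 3 -86 0'
python3 - <<'E'
from h import *
from station import r
ci=r.camera_info("wrist"); p,d=r.snapshot("wrist"); cv2.imwrite("pics/w11.png",p[:,:,::-1])
s=r.observe();print(s["tool_pos"],go(s,[643.4,-13,170],72.8))
E
```

```text
time: 20.02
tool_pos: [643.3, -13.5, 247.3]
eef_rot: [-1.568, -0.001, 1.272]
force: [-0.6, -0.1, -0.3]
finger_gap: 55.6
[642.06362863 -12.98926189 247.62533589] [ 0.4 77.6 -1.3  0.1]
```

View pics/w11.png

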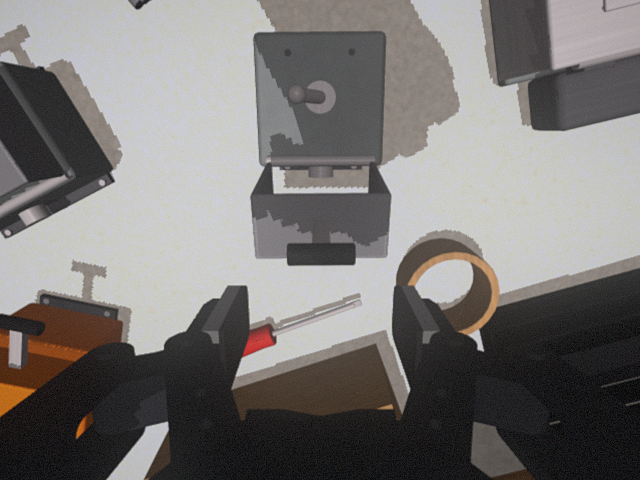

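```bash
python3 -m inch '0 35 -1 0;0 62 -1 0;0 74 -1 0;0 77 -1 0;0 77 -1 0'
```

```text
time: 20.7
tool_pos: [643.2, -13.3, 173.1]
eef_rot: [-1.572, -0.0, 1.272]
force: [-0.1, -0.2, 0.3]
finger_gap: 55.6
```

```bash
python3 -m inch '0 0 0 0;0 0 0 0;0 0 0 0;0 0 0 0' 38 20
python3 - <<'E'
import numpy as np
from station import r
print(r.observe()["tool_pos"])
f=lambda t:np.array([0,-(71+125*np.sin(t)+20*np.cos(t)),-(45-125*np.cos(t)+20*np.sin(t))])
th=list(np.arange(1.75,.3,-0.09))+[.25,.19,.14,.1,.07,.05,.03]
for i in range(0,len(th)-1,5):
    b=f(th[i]); print(round(th[i],3),';'.join("%d %.0f %.0f 0"%tuple(f(t)-b) for t in th[i+1:i+6]), "->",[round(float(t),3) for t in th[i+1:i+6]])
E
```

```text
time: 21.2
tool_pos: [643.6, -13.3, 173.1]
eef_rot: [-1.572, -0.001, 1.272]
force: [2.3, -0.2, 5.8]
finger_gap: 35.7
[643.62150594 -13.2818611  173.11396782]
1.75 0 -3 11 0;0 -6 22 0;0 -7 33 0;0 -7 45 0;0 -6 56 0 -> [1.66, 1.57, 1.48, 1.39, 1.3]
1.3 0 2 11 0;0 5 22 0;0 8 33 0;0 13 43 0;0 19 53 0 -> [1.21, 1.12, 1.03, 0.94, 0.85]
0.85 0 6 9 0;0 14 18 0;0 22 26 0;0 31 33 0;0 40 40 0 -> [0.76, 0.67, 0.58, 0.49, 0.4]
0.4 0 10 6 0;0 17 9 0;0 24 12 0;0 30 14 0;0 35 15 0 -> [0.31, 0.25, 0.19, 0.14, 0.1]
0.1 0 4 1 0;0 6 1 0;0 9 2 0 -> [0.07, 0.05, 0.03]
```

```bash
python3 -m inch '0 -3 11 0;0 -6 22 0;0 -7 33 0;0 -7 45 0;0 -6 56 0'
```

```text
time: 21.82
tool_pos: [588.7, 3.2, 178.4]
eef_rot: [-1.571, 0.0, 1.272]
force: [1.7, 0.5, 0.1]
finger_gap: 35.2
```

```bash
python3 -m inch '0 2 11 0;0 5 22 0;0 8 33 0;0 13 43 0;0 19 53 0'
```

```text
time: 22.45
tool_pos: [538.0, 18.6, 158.9]
eef_rot: [-1.57, 0.001, 1.272]
force: [-0.5, -5.1, 2.5]
finger_gap: 35.5
```

```bash
python3 -m inch '0 6 9 0;0 14 18 0;0 22 26 0;0 31 33 0;0 40 40 0'
```

```text
time: 23.08
tool_pos: [500.0, 30.1, 118.6]
eef_rot: [-1.571, 0.001, 1.272]
force: [4.2, -7.6, -1.8]
finger_gap: 35.5
```

```bash
python3 -m inch '0 10 6 0;0 17 9 0;0 24 12 0;0 30 14 0;0 35 15 0'
```

```text
time: 23.7
tool_pos: [485.1, 34.6, 83.5]
eef_rot: [-1.569, 0.001, 1.272]
force: [-4.1, -4.1, 2.4]
finger_gap: 35.1
```

```bash
python3 -m inch '0 3 1 0;0 5 1 0;0 7 1 0;0 9 1 0;0 9 1 0'
```

```text
time: 24.32
tool_pos: [483.3, 35.1, 74.3]
eef_rot: [-1.568, 0.001, 1.273]
force: [-8.1, -3.0, 1.1]
finger_gap: 35.2
```

```bash
python3 -m inch '0 1 0 0;0 2 0 0;0 3 0 0;0 3 0 0'
```

```text
time: 24.82
tool_pos: [483.1, 35.2, 71.3]
eef_rot: [-1.567, 0.002, 1.273]
force: [-9.2, -2.9, 2.0]
finger_gap: 35.4
```

```bash
python3 -m inch '0 1 1 0;0 2 1 0;0 2 1 0;0 2 1 0'
```

```text
time: 25.32
tool_pos: [483.2, 35.2, 70.3]
eef_rot: [-1.569, 0.002, 1.272]
force: [-11.1, -5.7, 21.3]
finger_gap: 35.3
```

```bash
python3 -m inch '0 1 0 0;0 2 0 0;0 2 0 0;0 2 0 0'
```

```text
time: 25.82
tool_pos: [483.7, 35.2, 68.8]
eef_rot: [-1.57, 0.002, 1.272]
force: [-11.1, -8.9, 30.2]
finger_gap: 35.4
```

```bash
python3 -m inch '0 0 0 0;0 0 0 0;0 0 0 0;0 0 0 0' 70
```

```text
time: 26.32
tool_pos: [484.2, 35.6, 68.2]
eef_rot: [-1.571, -0.0, 1.272]
force: [0.4, 0.2, -0.3]
finger_gap: 60.0
```

```bash
python3 -m inch '0 -20 0 0;0 -60 0 0;0 -120 20 0;0 -150 60 0;0 -150 120 0'
python3 - <<'E'
from h import *
from station import r
for n in ["scene","top","wrist"]:
    ci=r.camera_info(n); p,d=r.snapshot(n); np.savez(n+"12.npz",p=p,d=d,**ci)
    cv2.imwrite(f"pics/{n}12.png",p[:,:,::-1])
def hood(f):
    P,w=cloud(f); l=(w[...,:2]-BOX)@R2(BY); m=(l[...,0]>-32)&(l[...,0]<40)&(abs(l[...,1])<36)&(w[...,2]>100)&(w[...,2]<150)
    A=np.c_[l[m][:,0]-45,l[m][:,1],np.ones(m.sum())]; return m.sum(),np.linalg.lstsq(A,w[m][:,2],rcond=None)[0]
for f in ["scene0","top0","scene12","top12"]: print(f,hood(f+".npz"))
for n in ["scene12","top12"]: print(n,lidfit(n+".npz"))
for n in ["scene","top"]:
    a=np.load(n+"0.npz")["p"].astype(int); b=np.load(n+"12.npz")["p"].astype(int); cv2.imwrite(f"pics/diff_{n}.png",np.clip(abs(a-b).sum(2),0,255).astype(np.uint8))
E
```

```text
time: 26.95
tool_pos: [369.9, 72.1, 220.4]
eef_rot: [-1.574, -0.001, 1.273]
force: [-1.7, 1.8, 0.8]
finger_gap: 59.6
scene0 (np.int64(983), array([-1.87247594e-02, -1.75340349e-03,  1.15937852e+02]))
top0 (np.int64(1100), array([-2.79514034e-02,  1.19038615e-03,  1.14875674e+02]))
scene12 (np.int64(972), array([-6.61244560e-03, -3.40308891e-03,  1.15468944e+02]))
top12 (np.int64(1110), array([-2.98966870e-03,  7.70841414e-04,  1.15122209e+02]))
scene12 (np.int64(3994), array([1.59411559e-04, 1.26406993e-04, 1.17286880e+02]))
top12 (np.int64(4205), array([2.98019154e-03, 1.49152701e-03, 1.17152824e+02]))
```

View pics/scene12.png

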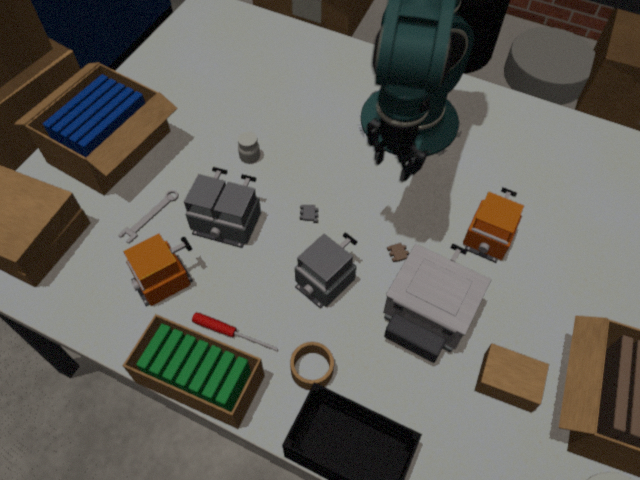

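View pics/diff_top.png

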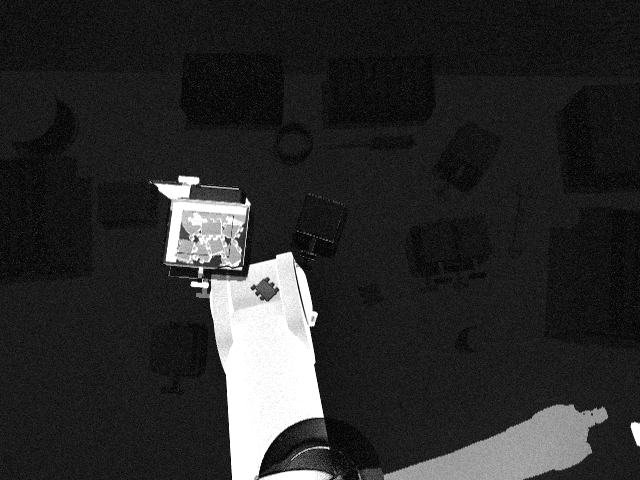

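View pics/wrist12.png

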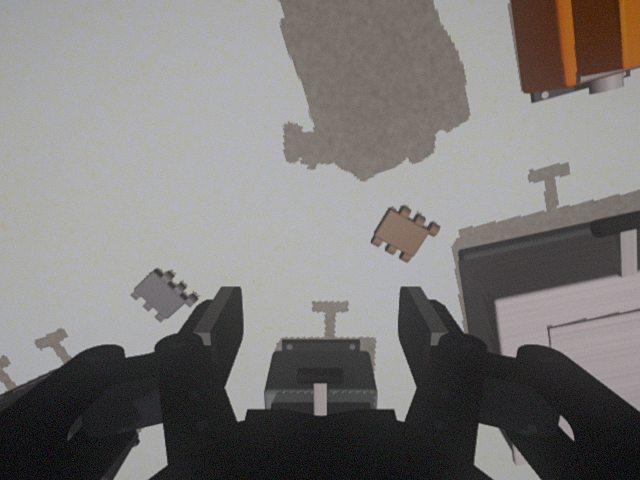

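```bash
python3 -m inch '0 0 0 0;0 0 0 0;0 0 0 0'; python3 -c "
from station import r
print(r.sign_off())"
```

```text
time: 27.48
tool_pos: [369.9, 70.9, 218.1]
eef_rot: [-1.569, -0.001, 1.272]
force: [0.7, 0.3, 0.0]
finger_gap: 59.9
the job is handed in; nothing more can be done
None
```

I shut the tub lid first. At the grey single switch box I then lifted the guard to about 1.75 rad, threw the toggle over, lowered the guard again, and handed the job in at about 27.5 s.

**Last checks**
- **Lid:** plane fits from both cameras put it within about 0.003 rad of level. An earlier fit from the top camera read -0.013 while the gripper was still at the handle. It read about 0.002 once the arm was clear.
- **Guard:** the fits read 0.003 rad (top camera) and 0.007 rad (scene camera), against about 0.02 to 0.03 rad at the start. I take both readings to be noise around fully down.
- **Toggle:** it stopped firmly at about 18 N. The wrist picture, taken before I lowered the guard, shows its ball where the 1.0 position should be, once a roughly 2 to 3 mm error in my box position is allowed for.
- **Everything else:** comparing the top-camera pictures from start and end shows no change at the twin box or the loose items.

**Not perfectly clean**
- At the end of both closings I pressed the handle down with about 30 N before letting go, which is firmer than needed.
- After I let go of the lid handle, my first row had the wrong sign, and the open fingers dipped 20 mm beside the bar before rising. I saw no sign of contact, and the lid measured shut afterwards.

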